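# Ready the parts cup and crack open the dry pot

## Robot

A 6-joint arm with a two-finger parallel gripper is mounted at the origin on the work surface. World frame = base frame: x ahead of the robot, y to its left, z up, the work surface at z = 0. Lengths are in m, angles in rad, forces in N, time in s.
With the tool pointing down it reaches from about 0.275 to 0.725 m from the base axis. Payload 15.9 kg.
Tool frame: the origin (TCP) lies at the very end of the fingers, on their centre line; the grasp point (between the pads) lies 19 mm behind it; y points along the fingers, z is the direction in which the jaws open and shut, and the axes are right-handed (so a half turn about y gives the same grasp; the last joint's range is limited). The gripper opens to 85 mm and grips with 20 to 120 N. Pads are 22 mm wide; open, the fingers measure 114 mm over their backs; the gripper's body (76 mm by 85 mm) begins 54 mm behind the grasp point. The pads swing forward as they close: fully open they stand 13 mm farther back than shut.
Start: joints at [-1.178, 0.213, -0.034, 1.323, 0, 1.571], TCP at [0.191, -0.462, 0.231] pointing down, gripper open.
Joint ranges: [-2.98, 2.98], [-0.74, 1.72], [-1.14, 1.35], [-2.1, 2.04], [-1.57, 1.44], [-3.14, 3.14]. Speed limits (rad/s): [1.89, 1.89, 2.39, 2.57, 3.14, 3.14].

## Interface

Orientations are given as a 3x3 rotation matrix whose columns are the frame's x, y, z axes.
In Python, from cell import bot gives the robot as it stands. The module is installed in compiled form; this text tells all that it offers.
- The arm moves only by the tool apply_moves, never from a script. Its argument "moves" is a list that holds one entry, the list of rows, each a list of 5 numbers: the gripper command: -1 is fully open, 1 is shut, values between are in proportion, then the shift along the tool's x, y, z in cm, then the turn about the tool's y in degrees. In form: [[[gripper, dx, dy, dz, yaw], ...]]. A call has 1 to 10 rows; each row shifts and turns the commanded pose from where the row before left it, along the tool's axes as they then stand; what a row does not reach is not made up. A row lasts 1/10 s, in which the tool goes at most 50 mm and 8.59 degrees, less where a joint would pass 70% of its speed; a pose out of reach is approached as far as the arm can. A call with a gripper value outside its range is refused whole. The fingers move at their own pace and stop on an object; the grip force is fixed at half the most. Time passes only in rows, so rows that do not move let the fingers close. It gives the time, the measured TCP pose, the force and the opening at its end, in the units of the state.
- bot.read_state(): the state, without advancing time (a new reading comes with each control period).
- bot.get_image(name): name is "side" or "top"; returns a dict with "img" (480x640x3 uint8, red, green, blue), "camera_matrix" (3x3 intrinsics, pixels), "position" and "rotation" of the camera in the world. Camera axes: x right, y down, z forward; pixel columns grow to the right and rows downward; lengths in m; the calibration is good to about 2 mm. A picture is of the moment at which its call begins. There is no depth.
- bot.job_done(): hands the job in, once; it reports no verdict.
The state is a dict: "time_s": time; "joint_pos": joint angles; "qd": joint speeds; "tau": joint torques, N m; "ee_pos": TCP position; "tcp_rot": TCP orientation; "force": force on the tool from outside, world axes, zero at the start; "wrist_torque": the same for the moment, N m; "width": finger opening in m.
Only numpy, scipy, OpenCV 4.12 (cv2) and the standard library are available. Lean on these libraries where they do the work, as an engineer would, in place of code of your own. Each camera call takes 0.05 s, during which the arm holds its last target.

## Task

We are about to take components out of dry storage: first turn the square parts cup, which stands mouth-down, over so that it stands mouth-up on the bench, and let go of it. Then break the dry pot's lid free of its sticky seal by its grip fin and finish still holding it level, about a centimetre above the rim and centred over the pot; never lift it wide open. Leave everything else on the bench as it is.

Things in the scene. Friction and masses are not known exactly. Their poses are not given: they have to be found in the camera images.
- pot: The dry pot: wide round aluminium pot fixed to the bench, 164 mm across its flanged rim, rim top 90 mm above the bench. Origin at the centre of its underside (on the bench), z up. The only wide low pot on the bench.
- lid: The dry pot's lid: clear disc 162 mm in diameter, 10 mm thick (a central step rises to 14 mm), flat and centred on the pot's rim, about 0.3 kg, with an upright black grip fin in its middle. Origin at the centre of its underside, z up: shut, it stands 90 mm above the pot's origin. Not hinged: lift it straight up and slowly. Let go, it falls shut.
- lid_grip (a point): Middle of the black grip fin, 32 mm above the lid's underside; axes as the lid's. The fin is 60 mm long (along x), 14 mm thick (along y, pinch it across this) and stands from 10 to 48 mm above the underside.
- pot_rim (a point): Centre of the top of the pot's rim. A sticky rubber seal just inside the rim holds the lid's plug (108 mm wide, reaching 12 mm below the lid's underside): the upward pull needed, lid's weight included, rises to a peak of about 12 to 20 N within some 2 mm, then gives way; beyond 6 mm only the weight is left. Once broken it does not stick again.
- cup: The parts cup: square grey plastic cup, 48 x 48 mm outside, 60 mm from mouth to closed bottom, 3 mm walls, about 75 g, faces square to its x and y axes. Starts mouth-down; lies steadily on any side face. Origin at the centre of its open mouth, z from mouth to bottom: up now, down when the cup is mouth-up (origin then 60 mm above the bench). Can be gripped across opposite faces.
- brush: Bystander, not to be disturbed: flat-laid hand brush 140 mm long; origin on its lengthwise line, near its middle.
- reel: Bystander, not to be disturbed: flat component reel, 70 mm diameter, 14 mm high; origin at the centre of its underside.
- jar: Bystander, not to be disturbed: small amber glass jar with white cap, 56 mm diameter, 75 mm tall; origin at the centre of its underside.
- driver: Bystander, not to be disturbed: screwdriver 170 mm long, lying; origin on its lengthwise line, near its middle.
- beaker: Bystander, not to be disturbed: round steel beaker standing mouth-up, 64 mm across, 70 mm tall; origin at the centre of its underside.
- tray: Bystander, not to be disturbed: black divided tray 160 x 110 x 30 mm; origin at the centre of its underside.
- board: Bystander, not to be disturbed: green circuit board lying flat, 110 x 80 mm, 9 mm high; origin at the centre of its underside.
Things that resemble listed ones, but are neither listed nor needed, are in the scene too. Leave any red look-alike of the cup alone.

How it is judged:
On the way, in this order (a step that is already met when the one before it is completed fails the run):
1. the cup stands mouth-up on the bench, let go, with the lid still shut (angle between cup's own z axis and vertical above 3.04 rad and height (world z) of cup between 0.056 and 0.064 m and linear speed of cup below 0.03 m/s and contact force between cup and the fingers below 0.1 N and z of lid in the frame of pot below 0.092 m), for 0.3 s.
2. the lid is broken free and held a little open by the gripper (z of lid in the frame of pot between 0.096 and 0.112 m and horizontal distance between lid and pot below 0.02 m and angle between lid's own z axis and vertical below 0.12 rad and contact force between lid and the fingers above 1 N and contact force between lid and pot below 0.1 N and contact force between lid and cup below 0.1 N), for 0.3 s.
At the end, for the whole second after the job is handed in: The cup stands mouth-up on the bench (within 0.1 rad of upright, mouth 56 to 64 mm up), untouched by the fingers; the lid is held still by the gripper alone, 6 to 22 mm above the rim, within 20 mm of the pot's axis and 0.12 rad of level, touching neither pot nor cup (all of step 2 and angle between cup's own z axis and vertical above 3.04 rad and height (world z) of cup between 0.056 and 0.064 m and linear speed of cup below 0.03 m/s and contact force between cup and the fingers below 0.1 N and linear speed of lid below 0.02 m/s); the arm keeps its last pose, push and grip.
It fails at once if the lid was lifted wide open (over 50 mm) (z of lid in the frame of pot above 0.14 m).
It fails at once if a bystander was moved by more than 40 to 50 mm (distance of any of brush, reel, driver, tray, board from where it was at the start of the episode above 0.05 m or distance of any of jar, beaker from where it was at the start of the episode above 0.04 m).
It fails at once if the jar, beaker or tray was tipped over (angle between any of jar, beaker, tray's own z axis and vertical above 0.5 rad).
It also fails if it takes over 72 s, if anything falls off the work surface, if the arm or the gripper's body presses on something with over 40 N, if the wrist force passes 120 N, or if a joint passes its speed limit or range.

## Working session

There is one attempt and no reset: what is moved stays moved. The work goes in short steps, Python scripts to look and compute and a tool call to move; the robot and the scene stay as the last step left them, time stands still between calls to the robot, and variables do not carry over. Pictures are saved under pics/ and viewed, and the job is handed in when it is done.

Besides the shell and the picture viewer there is one more tool, called after "Call:" as name(argument=value, ...), one argument or row to a line, values as JSON. apply_moves: Moves the arm, as the interface text tells. Its arguments: {"type":"object","properties":{"moves":{"type":"array"}},"required":["moves"]}

```bash
mkdir -p pics; ls; python3 - <<'E'
from cell import bot
import cv2,pickle
for n in("side","top"):
    d=bot.get_image(n); cv2.imwrite(f"pics/{n}0.png",d["img"][:,:,::-1]); pickle.dump(d,open(f"{n}0.pkl","wb"))
    print(n,d["camera_matrix"],d["position"],d["rotation"])
s=bot.read_state(); print(s)
E
```

```text
pics
side [[606.61806243   0.         322.07045479]
 [  0.         606.61806243 233.99983511]
 [  0.           0.           1.        ]] [0.42048293 0.97150663 1.16863437] [[-0.99095654 -0.08882164  0.10057764]
 [-0.13333214  0.73608538 -0.66362704]
 [-0.01508929 -0.67103579 -0.7412714 ]]
top [[535.22670532   0.         316.12799794]
 [  0.         535.22670532 241.76096011]
 [  0.           0.           1.        ]] [0.4756496  0.02351622 1.3333213 ] [[ 0.0223999  -0.99754795  0.06630482]
 [-0.99935734 -0.02419829 -0.02644538]
 [ 0.027985   -0.06566984 -0.9974489 ]]
{'time_s': 0.1, 'joint_pos': array([-1.17796406e+00,  2.13310816e-01, -3.49658274e-02,  1.32348112e+00,
       -1.10696692e-05,  1.57079193e+00]), 'qd': array([-0.00058398, -0.002648  ,  0.0016773 ,  0.00079183, -0.00243441,
        0.00029009]), 'tau': array([ 8.80246353e-04, -6.87248111e+01,  4.87807846e+01,  1.22348842e-02,
        5.22790822e-05, -2.64798189e-06]), 'ee_pos': array([ 0.19129019, -0.46165059,  0.23087582]), 'tcp_rot': array([[-9.23826870e-01, -3.78269536e-04,  3.82810359e-01],
       [-3.82810546e-01,  8.83962395e-04, -9.23826447e-01],
       [ 1.10654396e-05, -9.99999538e-01, -9.61433780e-04]]), 'force': array([-0.71429922,  0.53594358, -0.86341452]), 'wrist_torque': array([0.06362852, 0.02657797, 0.01523148]), 'width': 0.08522403160793608}
```

View pics/side0.png

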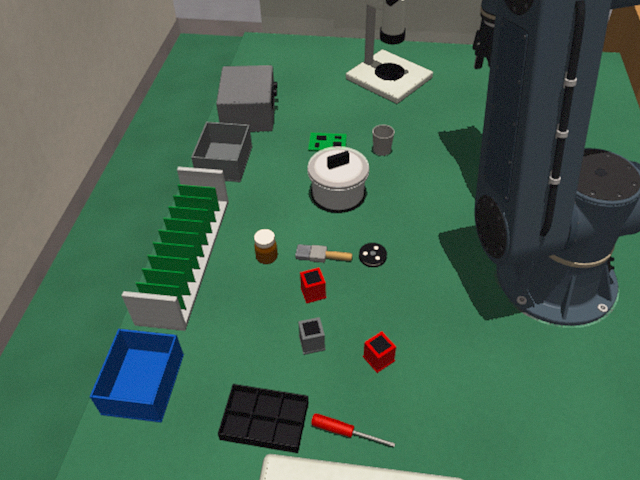

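View pics/top0.png

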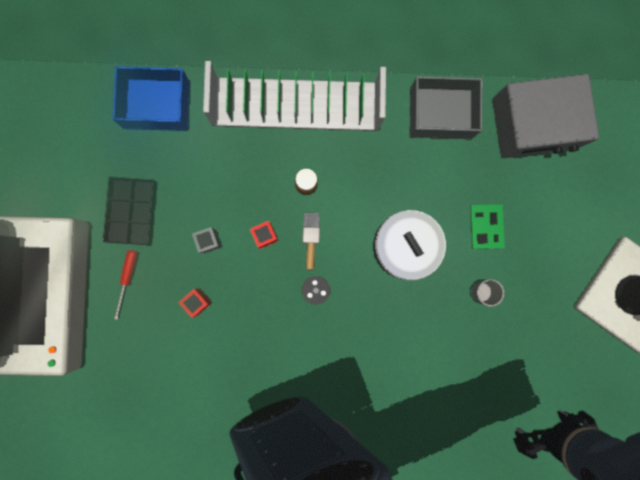

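The grey cup candidates are a grey one at top (205,240) / side (312,335), with red look-alikes at top (263,234) and (193,303). The pot with the white-looking clear lid and black fin is at top (412,244). I'll check these in crops and measure.

```bash
cat > h.py <<'E'
import numpy as np,cv2,pickle
def ray(d,u,v):
    K=np.array(d["camera_matrix"]);r=np.array(d["rotation"])@np.linalg.inv(K)@np.array([u,v,1.]);return np.array(d["position"]),r
def onz(d,u,v,z):
    p,r=ray(d,u,v);return p+r*(z-p[2])/r[2]
def proj(d,P):
    q=np.array(d["rotation"]).T@(np.array(P)-d["position"]);w=np.array(d["camera_matrix"])@q;return w[:2]/w[2]
def tri(d1,a,d2,b):
    p,r=ray(d1,*a);q,s=ray(d2,*b);t=np.linalg.lstsq(np.c_[r,-s],q-p,rcond=None)[0]
    A=p+r*t[0];B=q+s*t[1];return (A+B)/2,np.linalg.norm(A-B)
def snap(n,name):
    from cell import bot
    d=bot.get_image(n);pickle.dump(d,open(name+".pkl","wb"));return d
def crop(d,x0,y0,x1,y1,k,name):
    im=cv2.resize(d["img"][y0:y1,x0:x1,::-1],None,fx=k,fy=k,interpolation=cv2.INTER_CUBIC);cv2.imwrite("pics/"+name,im)
E
python3 - <<'E'
from h import *
t=pickle.load(open("top0.pkl","rb"));s=pickle.load(open("side0.pkl","rb"))
a=cv2.resize(t["img"][190:330,150:300,::-1],(400,373),interpolation=cv2.INTER_CUBIC)
b=cv2.resize(s["img"][260:380,270:410,::-1],(400,373),interpolation=cv2.INTER_CUBIC)
c=cv2.resize(t["img"][195:295,360:510,::-1],(400,220),interpolation=cv2.INTER_CUBIC)
e=cv2.resize(s["img"][120:220,280:410,::-1],(400,220),interpolation=cv2.INTER_CUBIC)
cv2.imwrite("pics/cr0.png",np.vstack([np.hstack([a,b]),np.hstack([c,e])]))
# fin: dark in lid region top
def blob(img,x0,y0,x1,y1,f):
    h=cv2.cvtColor(img,cv2.COLOR_RGB2HSV)[y0:y1,x0:x1]
    m=f(h).astype(np.uint8);n,l,st,ce=cv2.connectedComponentsWithStats(m)
    i=1+np.argmax(st[1:,4]);cs=np.argwhere(l==i)[:,::-1]+[x0,y0]
    return cs.astype(np.float32),ce[i]+[x0,y0],st[i,4]
for nm,d,bx in(("t",t,(395,225,430,262)),("s",s,(322,145,355,172))):
    cs,ce,A=blob(d["img"],*bx,lambda h:h[...,2]<90);print("fin",nm,ce,A,cv2.minAreaRect(cs))
    if nm=="t":
        r=cv2.minAreaRect(cs);bp=cv2.boxPoints(r);print([onz(d,*p,.138)[:2].round(4) for p in bp])
for nm,d,bx in(("t",t,(370,205,452,284)),("s",s,(300,140,375,200))):
    cs,ce,A=blob(d["img"],*bx,lambda h:(h[...,1]<45)&(h[...,2]>130));r=cv2.fitEllipse(cv2.convexHull(cs.astype(np.int32)));print("lid",nm,ce,A,r,onz(d,*r[0],.1))
for nm,d,bx in(("t",t,(185,220,228,262)),("s",s,(295,312,332,358))):
    cs,ce,A=blob(d["img"],*bx,lambda h:(h[...,1]<60));r=cv2.minAreaRect(cs);print("cup",nm,ce,A,r)
    for p in cv2.boxPoints(r): print(p,onz(d,*p,.06)[:2].round(4))
E
```

```text
fin t [412.97590361 244.        ] 166 ((412.9720764160156, 244.0171661376953), (24.37053108215332, 6.74775505065918), 58.392494201660156)
[array([ 0.5742, -0.205 ]), array([ 0.5825, -0.2179]), array([ 0.5364, -0.2473]), array([ 0.5282, -0.2344])]
fin s [337.94208494 159.58301158] 259 ((337.8500061035156, 159.5500030517578), (11.70042610168457, 23.400854110717773), 71.56504821777344)
lid t [410.63316034 244.53892379] 3661 ((410.7579650878906, 244.5229034423828), (69.31250762939453, 70.55940246582031), 143.79103088378906) [ 0.55653962 -0.22897671  0.1       ]
lid s [338.07352941 167.74176471] 1700 ((338.2267150878906, 166.5916290283203), (40.94793701171875, 62.342464447021484), 91.55931091308594) [ 0.55513035 -0.2282684   0.1       ]
cup t [205.96360153 240.05555556] 522 ((206.0, 240.0), (22.768400192260742, 23.40085792541504), 71.56504821777344)
[191.29999 232.9    ] [0.5742 0.2864]
[213.5 225.5] [0.5931 0.2346]
[220.70001 247.1    ] [0.5421 0.2158]
[198.5 254.5] [0.5233 0.2675]
cup s [311.35543767 335.29708223] 754 ((311.51922607421875, 335.09613037109375), (33.33973693847656, 24.906747817993164), 78.69007110595703)
[296.03845 321.1923 ] [0.5931 0.2403]
[320.46155 316.30765] [0.5419 0.221 ]
[327.      348.99997] [0.5171 0.3012]
[302.5769 353.8846] [0.5663 0.3192]
```

View pics/cr0.png

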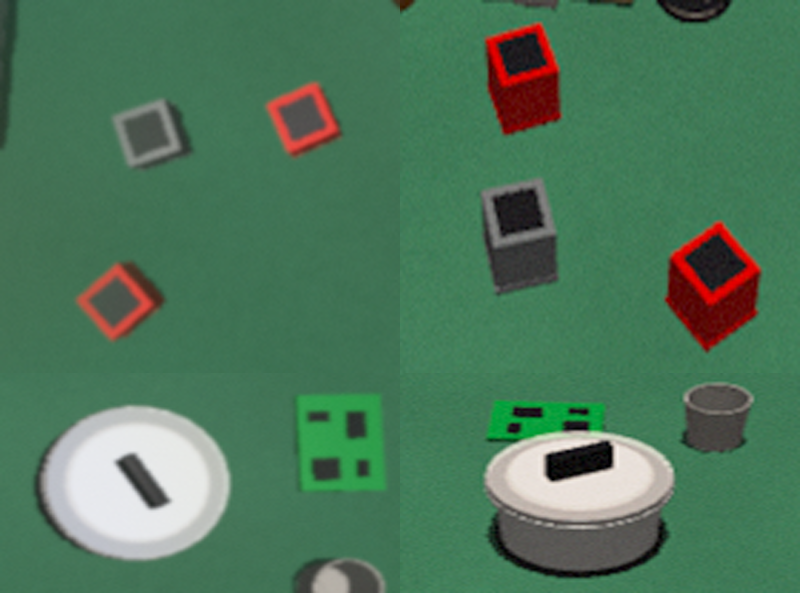

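```bash
python3 - <<'E'
from h import *
t=pickle.load(open("top0.pkl","rb"));s=pickle.load(open("side0.pkl","rb"))
cen=[]
for nm,d,(x0,y0,x1,y1) in(("t",t,(185,222,228,260)),("s",s,(296,312,330,345))):
    im=cv2.resize(d["img"][y0:y1,x0:x1],None,fx=8,fy=8,interpolation=cv2.INTER_CUBIC)
    h=cv2.cvtColor(im,cv2.COLOR_RGB2HSV)
    dark=(h[...,2]<(85 if nm=="t" else 45))&(h[...,1]<90)
    n,l,st,ce=cv2.connectedComponentsWithStats(dark.astype(np.uint8))
    for i in range(1,n):
        if st[i,4]<300: continue
        cs=np.argwhere(l==i)[:,::-1].astype(np.float32)
        r=cv2.minAreaRect(cs);bp=cv2.boxPoints(r)/8+[x0,y0]
        print(nm,st[i,4],ce[i]/8+[x0,y0],r[1][0]/8,r[1][1]/8)
        P=np.array([onz(d,*(p-0.5+0.06),.06)[:2] for p in bp]);print(P.round(4).tolist(),"c",P.mean(0).round(4))
        E=np.diff(np.r_[P,P[:1]],axis=0);print("len",np.linalg.norm(E,axis=1).round(3),"ang",np.degrees(np.arctan2(E[:,1],E[:,0])).round(1))
# scene positions near
for nm,p,z in(("reda",(263,234),.06),("redb",(193,303),.06),("jar",(306,180),.075),("brush",(311,240),.02),("reel",(316,290),.014),("driver",(126,285),.01),("tray",(130,211),.03)):print(nm,onz(t,*p,z)[:2].round(3))
E
```

```text
t 5451 [215.48789213 242.32572005] 15.149164199829102 26.18243980407715
[[0.5288, 0.2583], [0.5868, 0.2366], [0.5737, 0.2031], [0.5158, 0.2249]] c [0.5513 0.2307]
len [0.062 0.036 0.062 0.036] ang [ -20.6 -111.3  159.3   68.7]
t 8590 [204.9613213  239.89045402] 12.144784927368164 12.150595664978027
[[0.5677, 0.2733], [0.5781, 0.2466], [0.5511, 0.236], [0.5408, 0.2626]] c [0.5594 0.2546]
len [0.029 0.029 0.029 0.029] ang [ -68.7 -158.5  111.3   21.6]
s 10981 [311.2769898  328.22058556] 12.619123458862305 14.98386287689209
[[0.5788, 0.2435], [0.5483, 0.2314], [0.5382, 0.2621], [0.5683, 0.2739]] c [0.5584 0.2527]
len [0.033 0.032 0.032 0.032] ang [-158.4  108.2   21.4  -70.9]
reda [0.576 0.117]
redb [0.409 0.276]
jar [0.706 0.017]
brush [0.567 0.001]
reel [ 0.445 -0.014]
driver [0.447 0.45 ]
tray [0.626 0.442]
```

The grey cup at top (205,240) is the only grey square cup, with its closed end (dark inlay) upward. Its centre is at (0.559, 0.253) from both views, within 2 mm, and its faces are at 21.5°. The fin is centred at about (0.555,-0.226), close to the lid centre (0.556,-0.229). I'll move over to the cup, keeping high.

Call:
apply_moves(
  moves=[
    [[-1, -3.07, 0, -2.6, 0], [-1, -3.07, 0, -2.6, 0], [-1, -3.07, 0, -2.6, 0], [-1, -3.07, 0, -2.6, 0], [-1, -3.07, 0, -2.6, 0], [-1, -3.07, 0, -2.6, 0], [-1, -3.07, 0, -2.6, 0], [-1, -3.07, 0, -2.6, 0], [-1, -3.07, 0, -2.6, 0], [-1, -3.07, 0, -2.6, 0]],
  ],
)

```text
time_s: 1.1
ee_pos: [0.3758, -0.1026, 0.2313]
tcp_rot: [[-0.924, 0.0, 0.383], [-0.383, -0.0, -0.924], [-0.0, -1.0, 0.0]]
force: [0.3, -0.8, -1.2]
width: 0.0855
```

Call:
apply_moves(
  moves=[
    [[-1, -3.07, 0, -2.6, 0], [-1, -3.07, 0, -2.6, 0], [-1, -3.07, 0, -2.6, 0], [-1, -3.07, 0, -2.6, 0], [-1, -3.07, 0, -2.6, 0], [-1, -3.07, 0, -2.6, 0], [-1, -3.07, 0, -2.6, 0], [-1, -3.07, 0, -2.6, 0], [-1, -3.07, 0, -2.6, 0], [-1, -3.07, 0, -2.6, 0]],
  ],
)

```text
time_s: 2.1
ee_pos: [0.5631, 0.2477, 0.2309]
tcp_rot: [[-0.917, -0.004, 0.399], [-0.399, 0.007, -0.917], [0.001, -1.0, -0.008]]
force: [0.7, -0.1, -0.6]
width: 0.0854
```

```bash
cat > d.py <<'E'
import sys
from h import *
from cell import bot
s=bot.read_state();R=s["tcp_rot"];p=s["ee_pos"]
print("t",round(s["time_s"],2),"p",p.round(4),"xang",np.degrees(np.arctan2(R[1,0],R[0,0])).round(2),"zang",np.degrees(np.arctan2(R[1,2],R[0,2])).round(2),"w",round(s["width"],4),"F",s["force"].round(2),"q",s["joint_pos"].round(2))
if len(sys.argv)>3:
    print("cm to go",(R.T@(np.array(list(map(float,sys.argv[1:4])))-p)*100).round(2))
E
python3 d.py .559 .2535 .1
```

```text
t 2.1 p [0.5631 0.2477 0.2309] xang -156.49 zang -66.49 w 0.0854 F [ 0.69 -0.08 -0.63] q [0.41 0.46 0.32 1.42 0.01 3.14]
cm to go [ 0.14 13.1  -0.6 ]
```

Call:
apply_moves(
  moves=[
    [[-1, 0, 0.5, 0, -8], [-1, 0, 0.5, 0, -8], [-1, 0, 0.5, 0, -8], [-1, 0, 0.5, 0, -8], [-1, 0, 0.5, 0, -8], [-1, 0, 0.5, 0, -8], [-1, 0, 0.5, 0, -8], [-1, 0, 0.5, 0, -8], [-1, 0, 0.5, 0, -8], [-1, 0, 0.5, 0, -8]],
  ],
)

```text
time_s: 3.1
ee_pos: [0.5627, 0.2456, 0.1807]
tcp_rot: [[0.237, -0.004, 0.971], [-0.971, 0.007, 0.237], [-0.007, -1.0, -0.002]]
force: [-0.1, 0.7, 0.4]
width: 0.085
```

```bash
python3 d.py .559 .2535 .1
```

```text
t 3.1 p [0.5627 0.2456 0.1807] xang -76.29 zang 13.71 w 0.085 F [-0.05  0.65  0.39] q [0.41 0.47 0.19 1.3  0.01 1.74]
cm to go [-0.79  8.08 -0.16]
```

Call:
apply_moves(
  moves=[
    [[-1, -0.78, 1.5, -0.15, -7.8], [-1, 0, 3, 0, 0], [-1, 0, 3.5, 0, 0], [-1, 0, 3, 0, 0], [-1, 0, 3, 0, 0], [-1, 0, 1.6, 0, 0], [-1, 0, 0.5, 0, 0]],
  ],
)

```text
time_s: 3.8
ee_pos: [0.5577, 0.2534, 0.0181]
tcp_rot: [[0.361, -0.006, 0.932], [-0.932, 0.005, 0.361], [-0.007, -1.0, -0.004]]
force: [0.1, 0.0, 0.5]
width: 0.0853
```

```bash
python3 d.py .559 .2535 .015; python3 - <<'E'
from h import *
d=snap("side","side1");crop(d,240,220,400,380,4,"s1.png")
E
```

```text
t 3.8 p [0.5577 0.2534 0.0181] xang -68.81 zang 21.19 w 0.0853 F [0.11 0.03 0.53] q [ 0.42  0.56 -0.08  0.94  0.01  1.62]
cm to go [0.04 0.31 0.12]
```

View pics/s1.png

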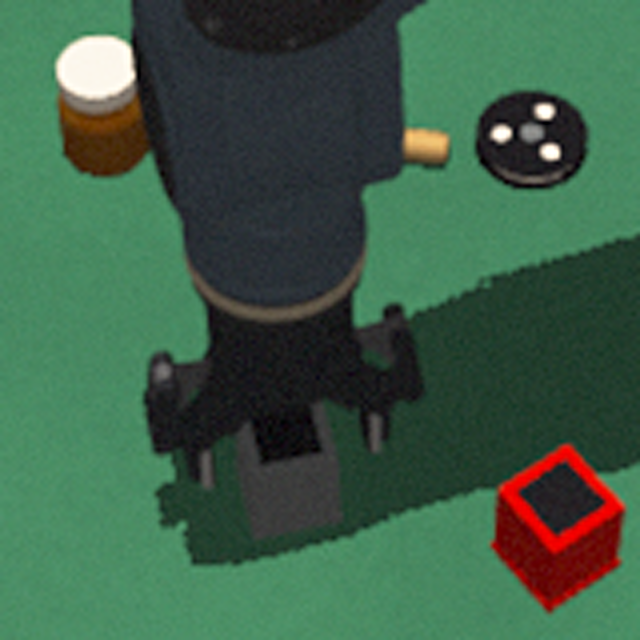

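The fingers straddle the cup. I'll close on it.

Call:
apply_moves(
  moves=[
    [[1, 0, 0, 0.1, 0], [1, 0, 0, 0, 0], [1, 0, 0, 0, 0], [1, 0, 0, 0, 0], [1, 0, 0, 0, 0], [1, 0, 0, 0, 0], [1, 0, 0, 0, 0]],
  ],
)

```text
time_s: 4.55
ee_pos: [0.5608, 0.2547, 0.0216]
tcp_rot: [[0.361, -0.001, 0.932], [-0.932, 0.008, 0.361], [-0.007, -1.0, 0.002]]
force: [-1.0, -0.5, 6.4]
width: 0.0471
```

```bash
python3 d.py .43 .18 .05
```

```text
t 4.55 p [0.5608 0.2547 0.0216] xang -68.81 zang 21.19 w 0.0471 F [-1.   -0.48  6.42] q [ 0.42  0.56 -0.07  0.94  0.01  1.62]
cm to go [  2.22  -2.88 -14.9 ]
```

Call:
apply_moves(
  moves=[
    [[1, 0, -1, 0, 0], [1, 0, -1.5, 0, 0], [1, 0.3, -0.4, -2, 0], [1, 0.4, 0, -3, 0], [1, 0.5, 0, -3, 0], [1, 0.5, 0, -3, 0], [1, 0.5, 0, -3, 0], [1, 0, 0, -0.9, 0], [1, 0, 0, 0, 0]],
  ],
)

```text
time_s: 5.45
ee_pos: [0.4289, 0.1797, 0.0502]
tcp_rot: [[0.361, -0.002, 0.932], [-0.932, 0.007, 0.361], [-0.007, -1.0, 0.001]]
force: [1.1, 1.3, -1.1]
width: 0.047
```

```bash
python3 d.py .43 .18 .05; python3 - <<'E'
from h import *
d=snap("side","side2");crop(d,280,220,440,380,4,"s2.png")
E
```

```text
t 5.45 p [0.4289 0.1797 0.0502] xang -68.83 zang 21.17 w 0.047 F [ 1.08  1.34 -1.15] q [ 0.39  0.26 -0.46  0.85  0.01  1.59]
cm to go [0.01 0.02 0.11]
```

View pics/s2.png

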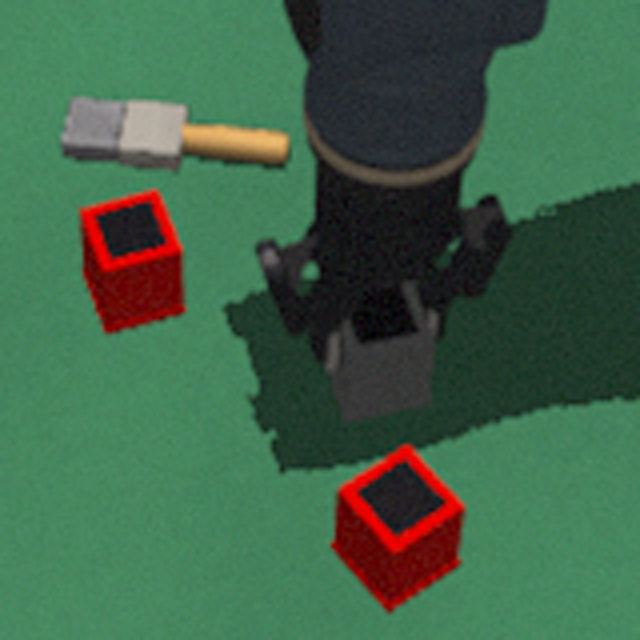

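Call:
apply_moves(
  moves=[
    [[1, 2, 0, 0.1, 0], [1, 2, 0.5, 0, 0], [1, 0, 1, 0, 0], [1, 0, 1, 0, 0], [1, 0, 0.35, 0, 0], [1, 0, 0, 0, 0], [-1, 0, 0, 0, 0], [-1, 0, 0, 0, 0], [-1, 0, 0, 0, 0], [-1, 0, 0, 0, 0]],
  ],
)

```text
time_s: 6.5
ee_pos: [0.4445, 0.1434, 0.0202]
tcp_rot: [[0.362, -0.003, 0.932], [-0.932, 0.007, 0.362], [-0.007, -1.0, -0.001]]
force: [0.5, 0.8, 1.2]
width: 0.0852
```

```bash
python3 d.py .445 .143 .1
```

```text
t 6.5 p [0.4445 0.1434 0.0202] xang -68.79 zang 21.21 w 0.0852 F [0.52 0.78 1.16] q [ 0.31  0.3  -0.49  0.78  0.01  1.51]
cm to go [-0.   -7.98  0.03]
```

Call:
apply_moves(
  moves=[
    [[-1, 0, -3, 0, 0], [-1, 0, -4, 0, 0], [-1, 0, -1, 0, 0], [1, -2.5, 0, 0, 0], [1, -2.5, 0, 0, 0], [1, 0, 0, 0, 0], [1, 0, 0, 0, 0], [1, 0, 2, 0, 0], [1, 0, 2.8, 0, 0], [1, 0, 0, 0, 0]],
  ],
)

```text
time_s: 7.5
ee_pos: [0.4248, 0.188, 0.0502]
tcp_rot: [[0.361, -0.007, 0.933], [-0.933, 0.005, 0.361], [-0.007, -1.0, -0.005]]
force: [-0.1, -0.9, 0.7]
width: -0.0003
```

```bash
python3 d.py .445 .143 .052; python3 - <<'E'
from h import *
d=snap("side","side3");crop(d,280,220,440,380,4,"s3.png")
E
```

```text
t 7.5 p [0.4248 0.188  0.0502] xang -68.86 zang 21.14 w -0.0003 F [-0.08 -0.91  0.68] q [ 0.41  0.26 -0.45  0.86  0.01  1.61]
cm to go [ 4.93 -0.22  0.26]
```

View pics/s3.png

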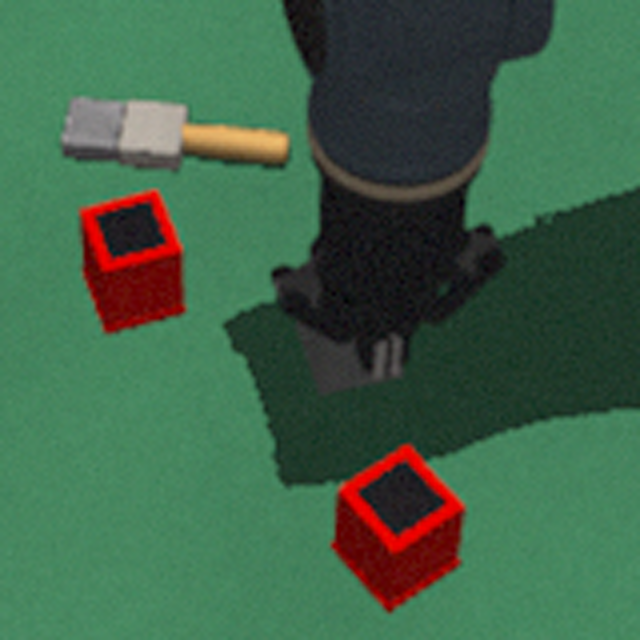

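```bash
python3 - <<'E'
from h import *
d=pickle.load(open("side3.pkl","rb"))
a=np.radians(-68.8);x=np.array([np.cos(a),np.sin(a)]);z=np.array([-x[1],x[0]])
c=np.array([.4445,.1434])
for s in(-.024,.024):
  for h in (0,.06):
    P=np.r_[c-x*.024+z*s,h];print(s,h,((proj(d,P)-[280,220])*4).round(0))
print("tcp",((proj(d,[.4248,.188,.0502])-[280,220])*4).round(0))
E
```

```text
-0.024 0 [398. 376.]
-0.024 0.06 [404. 315.]
0.024 0 [318. 393.]
0.024 0.06 [322. 332.]
tcp [379. 368.]
```

Call:
apply_moves(
  moves=[
    [[1, 0.8, 0, 0, 0], [1, 0.5, 0, 0, 0], [1, 0.4, -0.1, 0, 0], [1, 0.4, -0.3, 0, 0], [1, 0.4, -0.3, 0, 0], [1, 0.4, -0.3, 0, 0], [1, 0.4, -0.2, 0, 0]],
  ],
)

```text
time_s: 8.25
ee_pos: [0.4387, 0.1584, 0.065]
tcp_rot: [[0.361, -0.003, 0.932], [-0.932, 0.007, 0.361], [-0.007, -1.0, -0.0]]
force: [-0.6, 1.2, -0.5]
width: 0.0003
```

```bash
python3 d.py .445 .143 .052; python3 - <<'E'
from h import *
d=snap("side","side4");crop(d,280,200,440,360,4,"s4.png")
E
```

```text
t 8.25 p [0.4387 0.1584 0.065 ] xang -68.81 zang 21.19 w 0.0003 F [-0.63  1.17 -0.48] q [ 0.34  0.25 -0.43  0.89  0.01  1.54]
cm to go [1.67 1.29 0.03]
```

View pics/s4.png

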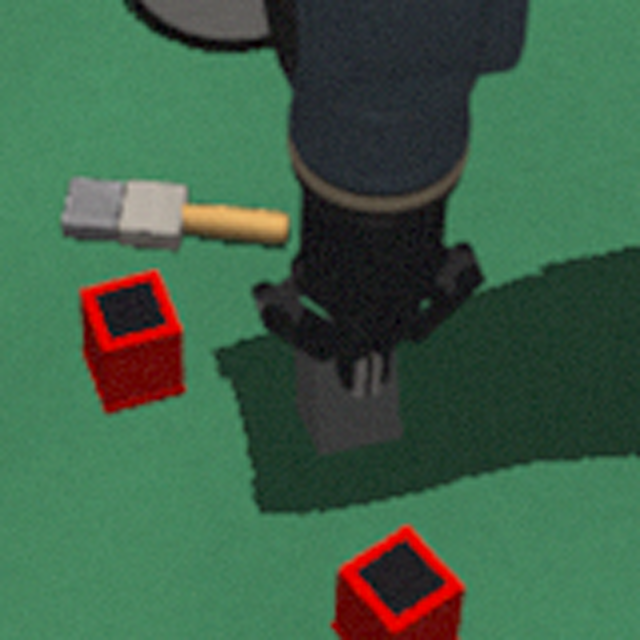

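The push at 50 mm slid the cup about 18 mm instead of tipping it, so bench friction is low. I'll switch to a fingertip corner pinch with a lightened grip so the cup swings by its own weight. First I back off and calibrate the gripper command against opening.

Call:
apply_moves(
  moves=[
    [[1, -0.8, -1, 0, 0], [0, 0, -4, 0, 0], [0, 0, 0, 0, 0], [0, 0, 0, 0, 0], [0, 0, 0, 0, 0]],
  ],
)

```text
time_s: 8.8
ee_pos: [0.4354, 0.166, 0.1144]
tcp_rot: [[0.362, -0.003, 0.932], [-0.932, 0.007, 0.362], [-0.007, -1.0, -0.001]]
force: [0.2, 0.4, 0.2]
width: 0.0428
```

Call:
apply_moves(
  moves=[
    [[-0.2, 0.5, 0, 0, 0], [-0.2, 0.5, 0, 0, 0], [-0.2, 0, 0, 0, 0], [-0.2, 0, 0, 0, 0]],
  ],
)

```text
time_s: 9.2
ee_pos: [0.4394, 0.1562, 0.1144]
tcp_rot: [[0.361, -0.003, 0.933], [-0.933, 0.007, 0.361], [-0.007, -1.0, -0.001]]
force: [0.6, -0.5, 0.6]
width: 0.0512
```

```bash
python3 d.py .445 .143 .052; python3 - <<'E'
from h import *
d=snap("side","side5");crop(d,280,200,440,360,4,"s5.png")
d=snap("top","top5");crop(d,180,180,330,330,4,"t5.png")
E
```

```text
t 9.2 p [0.4394 0.1562 0.1144] xang -68.85 zang 21.15 w 0.0512 F [ 0.62 -0.48  0.57] q [ 0.34  0.2  -0.35  1.02  0.01  1.54]
cm to go [1.48 6.23 0.05]
```

View pics/s5.png

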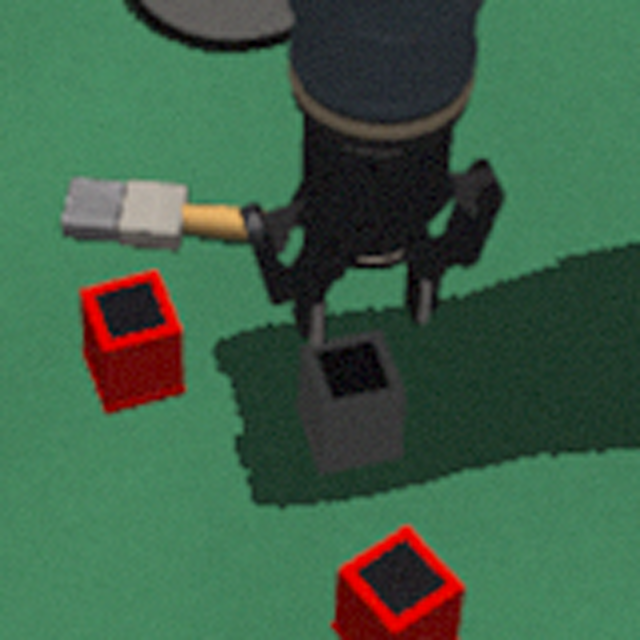

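View pics/t5.png

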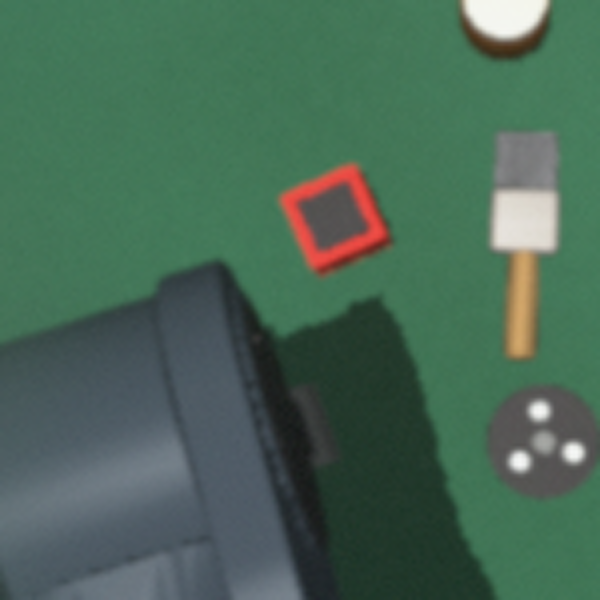

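The near bottom edge is back at its original pixels (320,472). So the cup had in fact been tipping, not sliding, and it fell back when I withdrew. I'll repeat the push and follow through this time.

Call:
apply_moves(
  moves=[
    [[1, -1.75, 0, 0, 0], [1, -1.75, 0, 0, 0], [1, 0, 1.5, 0, 0], [1, 0, 2.5, 0, 0], [1, 0, 2.2, 0, 0], [1, 0.5, 0, 0, 0], [1, 0.5, 0, 0, 0], [1, 0.3, 0, 0, 0], [1, 0.4, -0.2, 0, 0], [1, 0.4, -0.3, 0, 0]],
  ],
)

```text
time_s: 10.3
ee_pos: [0.4347, 0.1697, 0.0585]
tcp_rot: [[0.361, -0.002, 0.932], [-0.932, 0.007, 0.361], [-0.007, -1.0, 0.001]]
force: [0.3, 0.3, 0.4]
width: 0.0002
```

Call:
apply_moves(
  moves=[
    [[1, 0.4, -0.3, 0, 0], [1, 0.4, -0.3, 0, 0], [1, 0.4, -0.2, 0, 0], [1, 0.5, -0.2, 0, 0], [1, 0.5, -0.2, 0, 0], [1, 0.6, -0.1, 0, 0], [1, 0.6, 0, 0, 0], [1, 0.6, 0, 0, 0], [1, 0.6, 0, 0, 0], [1, 0.5, 0, 0, 0]],
  ],
)

```text
time_s: 11.3
ee_pos: [0.4528, 0.1217, 0.0702]
tcp_rot: [[0.361, -0.003, 0.932], [-0.932, 0.007, 0.361], [-0.007, -1.0, -0.0]]
force: [0.2, 0.2, 0.6]
width: -0.0
```

```bash
python3 d.py .445 .143 .052; python3 - <<'E'
from h import *
d=snap("side","side6");crop(d,260,180,420,340,4,"s6.png")
E
```

```text
t 11.3 p [0.4528 0.1217 0.0702] xang -68.83 zang 21.17 w -0.0 F [0.19 0.17 0.59] q [ 0.26  0.25 -0.42  0.91  0.01  1.46]
cm to go [-2.25  1.84  0.05]
```

View pics/s6.png

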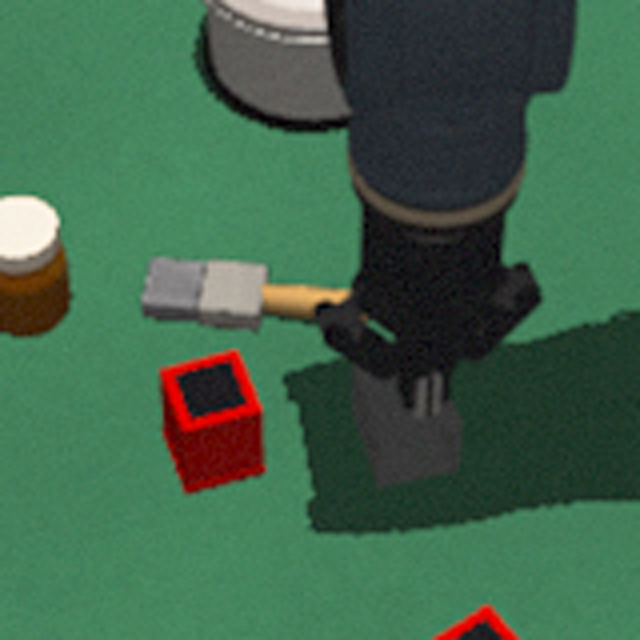

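Call:
apply_moves(
  moves=[
    [[1, 0, 0, 0, 0], [1, -2, 0, 0, 0], [1, -3, 0, 0, 0], [1, 0, -4, 0, 0], [1, 0, 0, 0, 0]],
  ],
)

```text
time_s: 11.85
ee_pos: [0.4362, 0.1701, 0.1142]
tcp_rot: [[0.363, 0.002, 0.932], [-0.932, 0.009, 0.363], [-0.007, -1.0, 0.005]]
force: [0.9, -0.9, 0.2]
width: 0.0001
```

```bash
python3 d.py .445 .143 .052; python3 - <<'E'
from h import *
d=snap("side","side7");crop(d,260,180,420,340,4,"s7.png")
E
```

```text
t 11.85 p [0.4362 0.1701 0.1142] xang -68.72 zang 21.28 w 0.0001 F [ 0.87 -0.86  0.19] q [ 0.37  0.2  -0.35  1.01  0.01  1.57]
cm to go [ 2.89  6.2  -0.2 ]
```

View pics/s7.png

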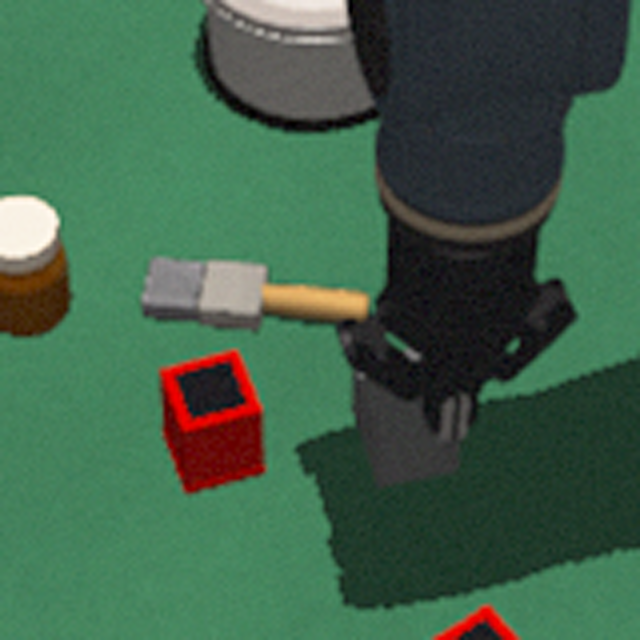

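```bash
python3 - <<'E'
from h import *
d=pickle.load(open("side7.pkl","rb"))
for u,v in((378,485),(458,468)):print(onz(d,260+u/4,180+v/4,0).round(4))
E
```

```text
[0.4745 0.1282 0.    ]
[0.4287 0.1101 0.    ]
```

The push slid the cup about 49 mm. It's still standing, now centred near (0.460, 0.097). Next is the fingertip pinch at the trailing top corner.

```bash
python3 d.py .450 .122 .048
```

```text
t 11.9 p [0.4358 0.1696 0.1125] xang -68.76 zang 21.24 w -0.0002 F [ 0.22  0.39 -0.2 ] q [ 0.37  0.2  -0.36  1.01  0.01  1.57]
cm to go [ 5.    6.41 -0.43]
```

Call:
apply_moves(
  moves=[
    [[-0.6, 2.5, 0, -0.4, 0], [-0.6, 2.5, 0, 0, 0], [-0.6, 0, 2.5, 0, 0], [-0.6, 0, 2.4, 0, 0], [-0.6, 0, 1.5, 0, 0], [-0.6, 0, 0, 0, 0]],
  ],
)

```text
time_s: 12.5
ee_pos: [0.4471, 0.1204, 0.0441]
tcp_rot: [[0.361, -0.007, 0.933], [-0.933, 0.006, 0.361], [-0.008, -1.0, -0.004]]
force: [-0.0, -0.2, 1.3]
width: 0.0684
```

```bash
python3 d.py .450 .122 .048; python3 - <<'E'
from h import *
d=snap("side","side8");crop(d,280,200,440,360,4,"s8.png")
E
```

```text
t 12.5 p [0.4471 0.1204 0.0441] xang -68.84 zang 21.17 w 0.0684 F [-0.01 -0.23  1.29] q [ 0.26  0.27 -0.46  0.85  0.01  1.46]
cm to go [-0.05 -0.39  0.33]
```

View pics/s8.png

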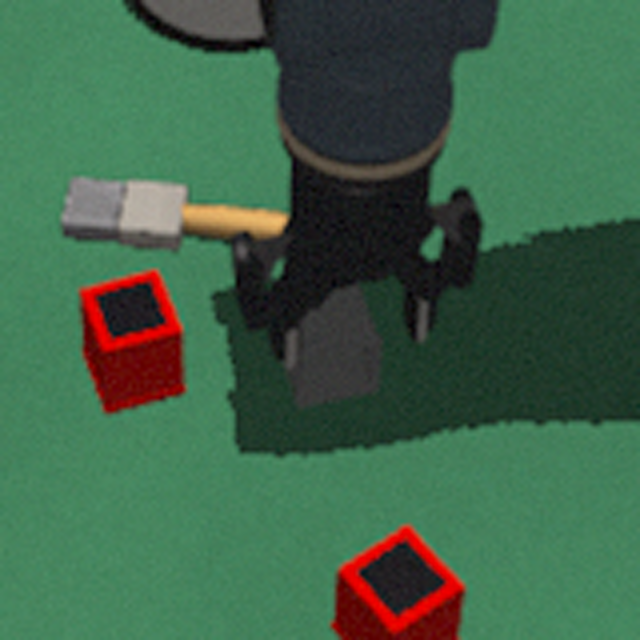

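```bash
python3 - <<'E'
from h import *
for k,(f,x,y) in enumerate((("side7",330,245),("side8",335,260))):
    d=pickle.load(open(f+".pkl","rb"));im=d["img"][y:y+70,x:x+70,::-1].astype(float)
    im=np.clip((im-20)*3,0,255).astype(np.uint8);im=cv2.resize(im,(400,400),interpolation=cv2.INTER_CUBIC)
    o=im if k==0 else np.hstack([o,im])
cv2.imwrite("pics/e8.png",o)
E
```

```text
(no output)
```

View pics/e8.png

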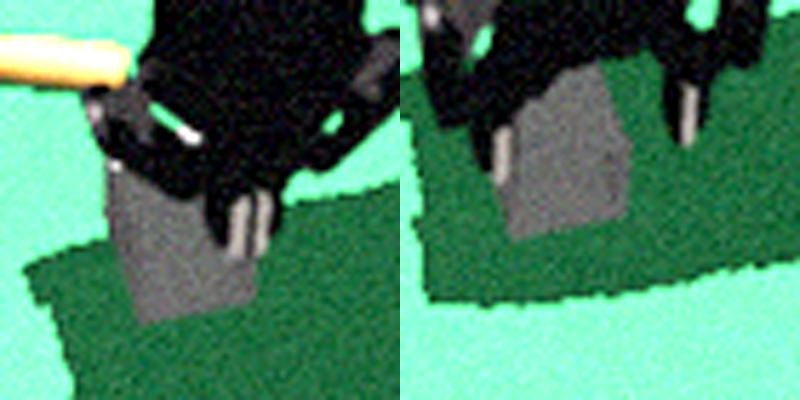

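Call:
apply_moves(
  moves=[
    [[-0.6, 0, -4, 0, 0], [-0.6, 0, -4, 0, 0], [-0.6, -4, -2, 0, 0], [-0.6, -4, 0, 0, 0], [-0.6, -4, 0, 0, 0], [-0.6, -4, 0, 0, 0], [-0.6, -2, 0, 0, 0], [-0.6, 0, 0, 0, 0]],
  ],
)

```text
time_s: 13.35
ee_pos: [0.3834, 0.2904, 0.1486]
tcp_rot: [[0.364, -0.002, 0.931], [-0.931, 0.008, 0.364], [-0.008, -1.0, 0.001]]
force: [0.2, -0.3, 0.6]
width: 0.0679
```

```bash
python3 d.py .450 .122 .048; python3 - <<'E'
from h import *
d=snap("side","side9");e=snap("top","top9")
f=lambda im:cv2.resize(np.clip(im[...,::-1].astype(float)*1.5,0,255).astype(np.uint8),(400,400),interpolation=cv2.INTER_CUBIC)
cv2.imwrite("pics/e9.png",np.hstack([f(d["img"][230:330,310:410]),f(e["img"][210:310,220:320])]))
E
```

```text
t 13.35 p [0.3834 0.2904 0.1486] xang -68.63 zang 21.37 w 0.0679 F [ 0.25 -0.27  0.64] q [ 0.64  0.2  -0.26  1.11  0.01  1.84]
cm to go [18.2   9.91  0.06]
```

View pics/e9.png

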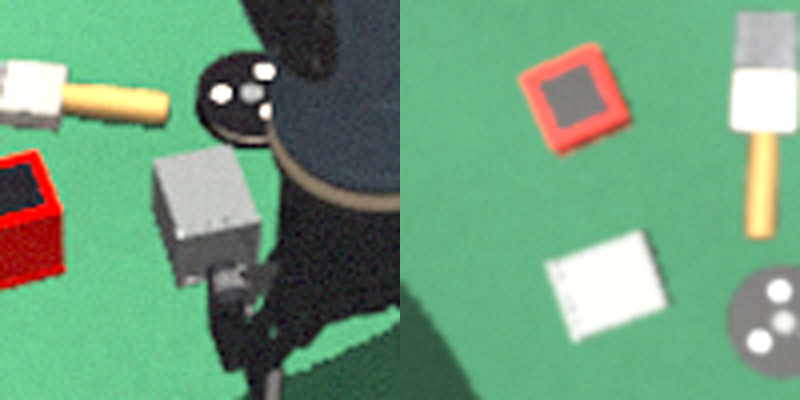

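```bash
python3 - <<'E'
from h import *
d=pickle.load(open("side9.pkl","rb"));e=pickle.load(open("top9.pkl","rb"))
f=lambda im,k:cv2.resize(np.clip(im[...,::-1].astype(float)*k,0,255).astype(np.uint8),(400,400),interpolation=cv2.INTER_NEAREST)
cv2.imwrite("pics/e9b.png",np.hstack([f(d["img"][260:305,340:385],2.2),f(e["img"][262:302,250:290],1.)]))
h=cv2.cvtColor(e["img"],cv2.COLOR_RGB2HSV)[255:305,245:300]
m=((h[...,1]<40)).astype(np.uint8);n,l,st,ce=cv2.connectedComponentsWithStats(m);i=1+np.argmax(st[1:,4])
cs=(np.argwhere(l==i)[:,::-1]+[245,255]).astype(np.float32);r=cv2.minAreaRect(cs);print(st[i],r)
P=np.array([onz(e,*p,.048)[:2] for p in cv2.boxPoints(r)]);E=np.diff(np.r_[P,P[:1]],axis=0)
print(P.round(4).tolist(),P.mean(0),np.linalg.norm(E,axis=1).round(3),np.degrees(np.arctan2(E[:,1],E[:,0])).round(1))
E
```

```text
[ 12  13  30  27 533] ((271.4841613769531, 280.7556457519531), (20.583784103393555, 26.099702835083008), 70.34617614746094)
[[0.4769, 0.132], [0.4992, 0.0739], [0.4533, 0.0561], [0.4311, 0.1142]] [0.46514108 0.09405303] [0.062 0.049 0.062 0.049] [ -69.  -158.8  110.9   21.3]
```

View pics/e9b.png

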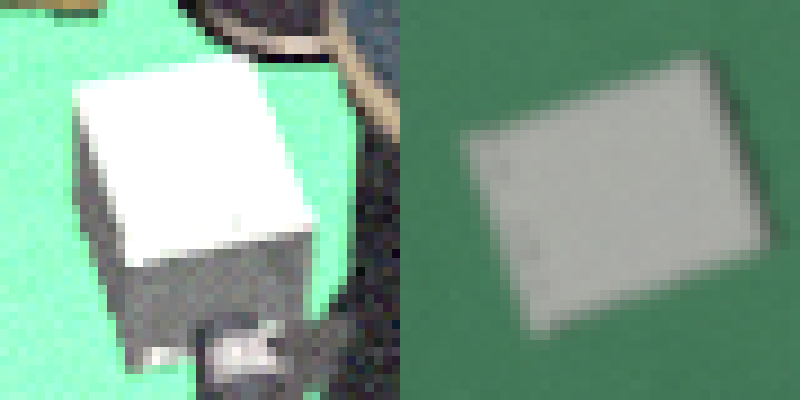

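The cup is in fact lying on its side. It measures 62 x 49 mm in the top view, centred at (0.465, 0.094), with the mouth toward -d, facing the side camera. Next I pinch only the top corner at the mouth end, lift, and lighten the grip so the closed end swings down.

```bash
python3 d.py .453 .125 .033
```

```text
t 13.45 p [0.3841 0.2883 0.1483] xang -68.75 zang 21.25 w 0.068 F [ 0.   -0.37  0.58] q [ 0.64  0.2  -0.26  1.11  0.01  1.84]
cm to go [17.8  11.4   0.49]
```

Call:
apply_moves(
  moves=[
    [[-0.6, 4, 0, 0.3, 0], [-0.6, 4, 0, 0, 0], [-0.6, 4, 0, 0, 0], [-0.6, 4, 0, 0, 0], [-0.6, 1.8, 1, 0, 0], [-0.6, 0, 4, 0, 0], [-0.6, 0, 3.5, 0, 0], [-0.6, 0, 2.5, 0, 0], [-0.6, 0, 0.4, 0, 0], [-0.6, 0, 0, 0, 0]],
  ],
)

```text
time_s: 14.45
ee_pos: [0.4508, 0.1233, 0.0327]
tcp_rot: [[0.36, -0.004, 0.933], [-0.933, 0.007, 0.36], [-0.007, -1.0, -0.001]]
force: [-0.8, -0.5, 0.3]
width: 0.0685
```

```bash
python3 d.py .453 .125 .033
```

```text
t 14.45 p [0.4508 0.1233 0.0327] xang -68.87 zang 21.13 w 0.0685 F [-0.78 -0.54  0.33] q [ 0.26  0.29 -0.47  0.82  0.01  1.46]
cm to go [-0.08 -0.03  0.26]
```

Call:
apply_moves(
  moves=[
    [[0, 0, 0, 0.2, 0], [0, 0, 0, 0, 0], [0.2, 0, 0, 0, 0], [0.2, 0, 0, 0, 0], [0.2, 0, 0, 0, 0], [0.2, 0, -1, 0, 0], [0.2, 0, -1.5, 0, 0], [0.2, 0, -0.5, 0, 0], [0.2, 0, 0, 0, 0]],
  ],
)

```text
time_s: 15.35
ee_pos: [0.4537, 0.1248, 0.0635]
tcp_rot: [[0.361, -0.001, 0.932], [-0.932, 0.007, 0.361], [-0.007, -1.0, 0.002]]
force: [0.5, -0.7, -0.3]
width: 0.0457
```

```bash
python3 d.py .453 .125 .033; cat > v.py <<'E'
import sys
from h import *
n=sys.argv[1];d=snap("side","sd"+n)
im=np.clip((d["img"][225:325,300:420,::-1].astype(float)-10)*2.5,0,255).astype(np.uint8);cv2.imwrite(f"pics/v{n}.png",cv2.resize(im,(600,500),interpolation=cv2.INTER_CUBIC))
E
python3 v.py 1
```

```text
t 15.35 p [0.4537 0.1248 0.0635] xang -68.81 zang 21.19 w 0.0457 F [ 0.53 -0.73 -0.33] q [ 0.26  0.25 -0.42  0.89  0.01  1.46]
cm to go [-0.02  3.05 -0.07]
```

View pics/v1.png

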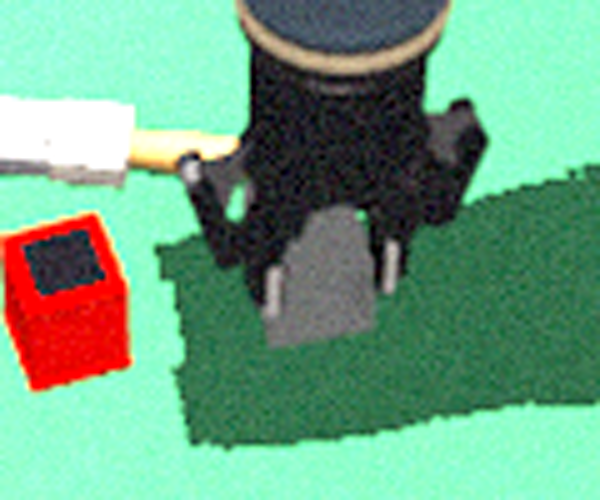

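Cup is lifted about 28 mm, held level. Now I loosen in small steps.

Call:
apply_moves(
  moves=[
    [[0.05, 0, 0, 0, 0], [0.0, 0, 0, 0, 0], [-0.03, 0, 0, 0, 0], [-0.05, 0, 0, 0, 0], [-0.05, 0, 0, 0, 0]],
  ],
)

```text
time_s: 15.9
ee_pos: [0.4527, 0.1245, 0.0622]
tcp_rot: [[0.361, -0.003, 0.932], [-0.932, 0.007, 0.361], [-0.007, -1.0, -0.001]]
force: [0.6, -1.4, -0.1]
width: 0.0459
```

```bash
python3 d.py; python3 v.py 2
```

```text
t 15.9 p [0.4527 0.1245 0.0622] xang -68.82 zang 21.19 w 0.0459 F [ 0.62 -1.42 -0.13] q [ 0.26  0.26 -0.43  0.89  0.01  1.46]
```

View pics/v2.png

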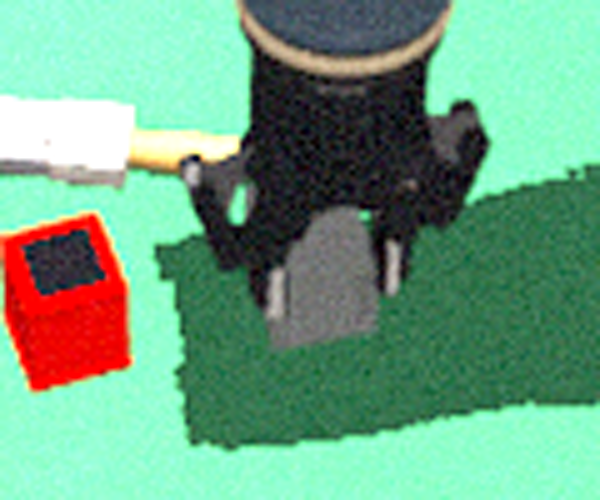

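Call:
apply_moves(
  moves=[
    [[-0.07, 0, 0, 0, 0], [-0.07, 0, 0, 0, 0], [-0.08, 0, 0, 0, 0], [-0.08, 0, 0, 0, 0]],
  ],
)

```text
time_s: 16.35
ee_pos: [0.4528, 0.1245, 0.0623]
tcp_rot: [[0.361, -0.003, 0.932], [-0.932, 0.007, 0.361], [-0.007, -1.0, -0.0]]
force: [-0.2, 0.6, -0.8]
width: 0.0466
```

```bash
python3 d.py; python3 v.py 3
```

```text
t 16.35 p [0.4528 0.1245 0.0623] xang -68.82 zang 21.18 w 0.0466 F [-0.2   0.58 -0.78] q [ 0.26  0.26 -0.43  0.89  0.01  1.46]
```

View pics/v3.png

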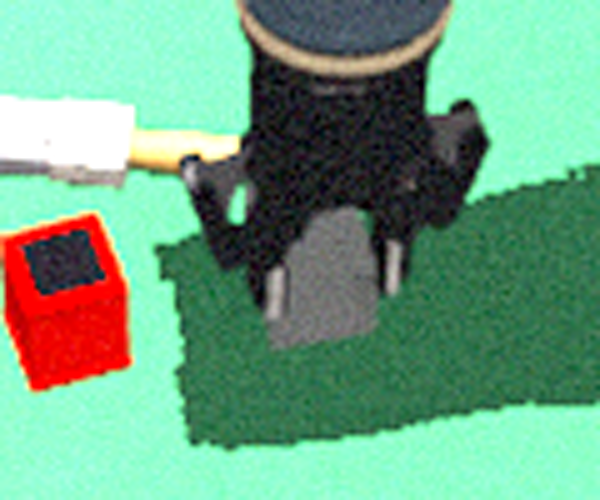

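Call:
apply_moves(
  moves=[
    [[-0.09, 0, 0, 0, 0], [-0.09, 0, 0, 0, 0], [-0.095, 0, 0, 0, 0], [-0.095, 0, 0, 0, 0], [-0.1, 0, 0, 0, 0], [-0.1, 0, 0, 0, 0]],
  ],
)

```text
time_s: 17.0
ee_pos: [0.4528, 0.1246, 0.0623]
tcp_rot: [[0.361, -0.003, 0.932], [-0.932, 0.007, 0.361], [-0.007, -1.0, -0.0]]
force: [0.9, -0.5, 0.3]
width: 0.047
```

```bash
python3 d.py; python3 v.py 4
```

```text
t 17.0 p [0.4528 0.1246 0.0623] xang -68.81 zang 21.19 w 0.047 F [ 0.9  -0.54  0.28] q [ 0.26  0.26 -0.43  0.89  0.01  1.46]
```

View pics/v4.png

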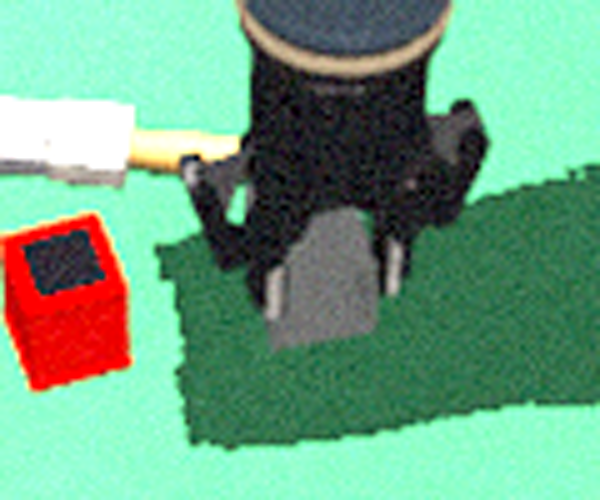

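Call:
apply_moves(
  moves=[
    [[-0.105, 0, 0, 0, 0], [-0.105, 0, 0, 0, 0], [-0.11, 0, 0, 0, 0], [-0.11, 0, 0, 0, 0]],
  ],
)

```text
time_s: 17.45
ee_pos: [0.4528, 0.1245, 0.0623]
tcp_rot: [[0.361, -0.003, 0.932], [-0.932, 0.007, 0.361], [-0.007, -1.0, -0.0]]
force: [0.3, -0.4, -0.8]
width: 0.0475
```

```bash
python3 d.py; python3 v.py 5
```

```text
t 17.45 p [0.4528 0.1245 0.0623] xang -68.82 zang 21.18 w 0.0475 F [ 0.34 -0.4  -0.81] q [ 0.26  0.26 -0.43  0.89  0.01  1.46]
```

View pics/v5.png

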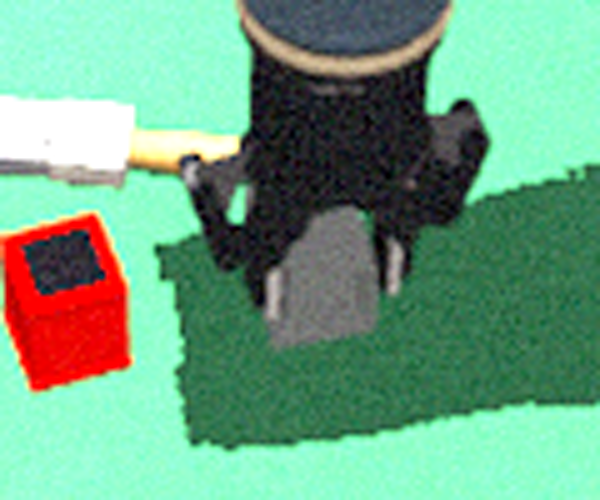

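Call:
apply_moves(
  moves=[
    [[-0.114, 0, 0, 0, 0], [-0.114, 0, 0, 0, 0], [-0.117, 0, 0, 0, 0], [-0.117, 0, 0, 0, 0]],
  ],
)

```text
time_s: 17.9
ee_pos: [0.4528, 0.1246, 0.0623]
tcp_rot: [[0.361, -0.003, 0.932], [-0.932, 0.007, 0.361], [-0.007, -1.0, -0.0]]
force: [-1.2, 0.1, -1.5]
width: 0.0475
```

```bash
python3 d.py; python3 v.py 6
```

```text
t 17.9 p [0.4528 0.1246 0.0623] xang -68.81 zang 21.19 w 0.0475 F [-1.18  0.06 -1.48] q [ 0.26  0.26 -0.43  0.89  0.01  1.46]
```

View pics/v6.png

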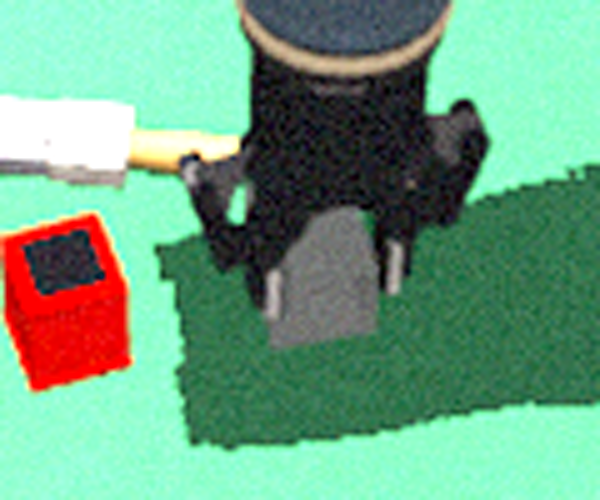

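Call:
apply_moves(
  moves=[
    [[-0.121, 0, 0, 0, 0], [-0.121, 0, 0, 0, 0], [-0.125, 0, 0, 0, 0], [-0.125, 0, 0, 0, 0]],
  ],
)

```text
time_s: 18.35
ee_pos: [0.4529, 0.1246, 0.0624]
tcp_rot: [[0.361, -0.003, 0.932], [-0.932, 0.007, 0.361], [-0.007, -1.0, -0.0]]
force: [0.1, -0.2, -0.3]
width: 0.0479
```

```bash
python3 d.py; python3 v.py 7
```

```text
t 18.35 p [0.4529 0.1246 0.0624] xang -68.81 zang 21.19 w 0.0479 F [ 0.11 -0.21 -0.29] q [ 0.26  0.26 -0.43  0.89  0.01  1.46]
```

View pics/v7.png

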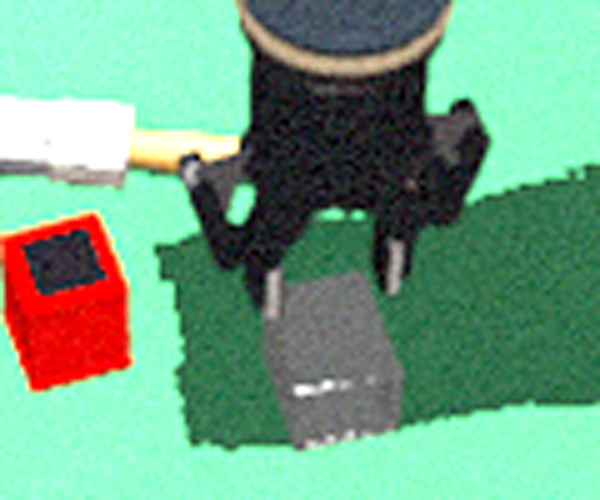

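The cup swung and then slipped, and it's back on its side about 30 mm nearer the camera. The earlier push had tipped it with no sliding: the near edge moved 49 mm, one edge length. So I'll also push-tip from the mouth end. Locate the cup first.

Call:
apply_moves(
  moves=[
    [[-0.6, 0, -3, 0, 0], [-0.2, 0, -4, 0, 0], [0.5, -4, -2, 0, 0], [1, -4, 0, 0, 0], [1, -4, 0, 0, 0], [1, -4, 0, 0, 0], [1, -2, 0, 0, 0], [1, 0, 0, 0, 0]],
  ],
)

```text
time_s: 19.2
ee_pos: [0.3871, 0.2939, 0.1536]
tcp_rot: [[0.364, -0.003, 0.931], [-0.931, 0.007, 0.364], [-0.008, -1.0, -0.0]]
force: [-0.3, 0.6, 0.6]
width: 0.0002
```

```bash
cat > loc.py <<'E'
import sys
from h import *
k=sys.argv[1];z=float(sys.argv[2])
d=snap("side","sl"+k);e=snap("top","tl"+k)
f=lambda im,q:cv2.resize(np.clip(im[...,::-1].astype(float)*q,0,255).astype(np.uint8),(400,400),interpolation=cv2.INTER_CUBIC)
cv2.imwrite(f"pics/l{k}.png",np.hstack([f(d["img"][245:325,310:390],2),f(e["img"][230:310,230:310],1.3)]))
x0,y0,x1,y1=235,250,300,315
h=cv2.cvtColor(e["img"],cv2.COLOR_RGB2HSV)[y0:y1,x0:x1]
m=((h[...,1]<40)&(h[...,2]>90)).astype(np.uint8);n,l,st,ce=cv2.connectedComponentsWithStats(m);i=1+np.argmax(st[1:,4])
cs=(np.argwhere(l==i)[:,::-1]+[x0,y0]).astype(np.float32);r=cv2.minAreaRect(cs);print(st[i],r)
P=np.array([onz(e,*p,z)[:2] for p in cv2.boxPoints(r)]);E=np.diff(np.r_[P,P[:1]],axis=0)
print(P.round(4).tolist(),P.mean(0),np.linalg.norm(E,axis=1).round(3),np.degrees(np.arctan2(E[:,1],E[:,0])).round(1))
E
python3 loc.py a .048;python3 d.py
```

```text
[  6  24  30  27 532] ((255.37954711914062, 286.5437927246094), (20.419145584106445, 26.14334487915039), 70.01689147949219)
[[0.4618, 0.1699], [0.4844, 0.1121], [0.4391, 0.0941], [0.4167, 0.1519]] [0.45051442 0.13202424] [0.062 0.049 0.062 0.049] [ -68.7 -158.4  111.2   21.7]
t 19.3 p [0.3879 0.2918 0.1536] xang -68.76 zang 21.24 w 0.0005 F [-0.8  -0.23  0.58] q [ 0.64  0.21 -0.24  1.12  0.01  1.84]
```

View pics/la.png

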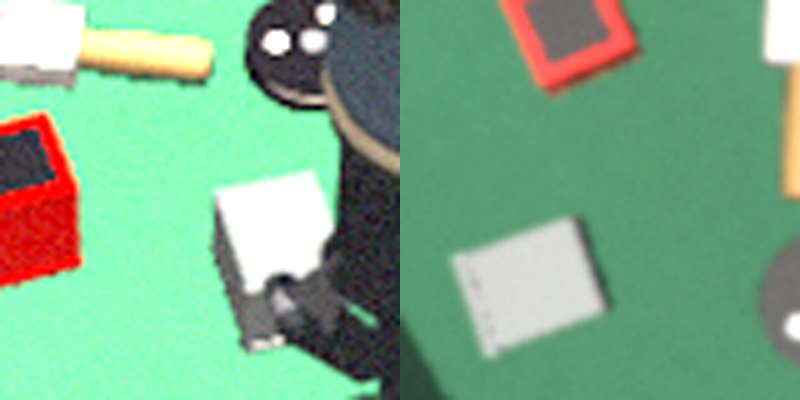

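Call:
apply_moves(
  moves=[
    [[1, 4, 0, 0, 0], [1, 4, 0, 0, 0], [1, 4, 1, 0, 0], [1, 0, 4, 0, 0], [1, 0, 4, 0, 0], [1, 0, 3, 0, 0], [1, 0, 0.8, 0, 0], [1, 0, 0, 0, 0]],
  ],
)

```text
time_s: 20.1
ee_pos: [0.4306, 0.1799, 0.0244]
tcp_rot: [[0.36, -0.005, 0.933], [-0.933, 0.006, 0.361], [-0.007, -1.0, -0.002]]
force: [0.5, -0.5, 0.4]
width: -0.0
```

```bash
python3 d.py .432 .1795 .025
```

```text
t 20.1 p [0.4306 0.1799 0.0244] xang -68.87 zang 21.13 w -0.0 F [ 0.48 -0.51  0.39] q [ 0.39  0.29 -0.48  0.79  0.01  1.59]
cm to go [ 0.08 -0.06  0.12]
```

Call:
apply_moves(
  moves=[
    [[1, 0.6, 0, 0.1, 0], [1, 0.5, 0, 0, 0], [1, 0.45, -0.4, 0, 0], [1, 0.45, -0.4, 0, 0], [1, 0.55, -0.45, 0, 0], [1, 0.55, -0.45, 0, 0]],
  ],
)

```text
time_s: 20.7
ee_pos: [0.4436, 0.1517, 0.0422]
tcp_rot: [[0.361, -0.002, 0.932], [-0.932, 0.007, 0.361], [-0.007, -1.0, 0.0]]
force: [-0.6, 1.3, -0.6]
width: -0.0003
```

```bash
python3 d.py .432 .1795 .025; python3 v.py 8
```

```text
t 20.7 p [0.4436 0.1517 0.0422] xang -68.81 zang 21.19 w -0.0003 F [-0.63  1.27 -0.62] q [ 0.32  0.28 -0.46  0.84  0.01  1.53]
cm to go [-3.    1.75 -0.08]
```

View pics/v8.png

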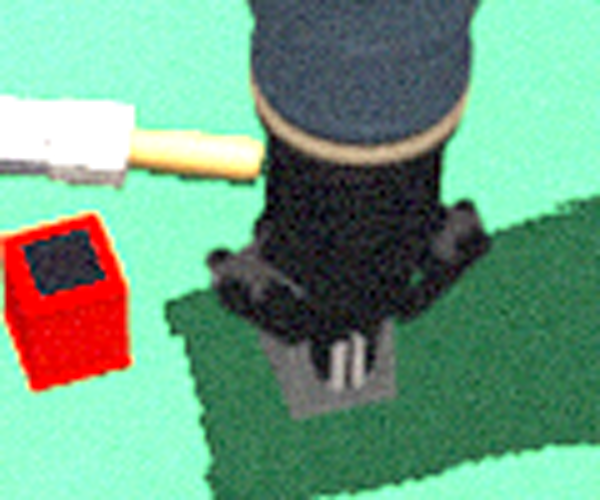

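Call:
apply_moves(
  moves=[
    [[1, 0.6, -0.4, 0, 0], [1, 0.6, -0.4, 0, 0], [1, 0.65, -0.4, 0, 0], [1, 0.65, -0.4, 0, 0], [1, 0.65, -0.35, 0, 0], [1, 0.65, -0.35, 0, 0], [1, 0.5, -0.3, 0, 0]],
  ],
)

```text
time_s: 21.45
ee_pos: [0.4591, 0.1112, 0.0675]
tcp_rot: [[0.361, -0.003, 0.933], [-0.932, 0.007, 0.361], [-0.007, -1.0, -0.0]]
force: [-0.3, 0.2, 1.1]
width: -0.0001
```

```bash
python3 d.py .432 .1795 .025; python3 v.py 9
```

```text
t 21.45 p [0.4591 0.1112 0.0675] xang -68.83 zang 21.17 w -0.0001 F [-0.34  0.17  1.1 ] q [ 0.23  0.26 -0.41  0.91  0.01  1.43]
cm to go [-7.31  4.31 -0.06]
```

View pics/v9.png

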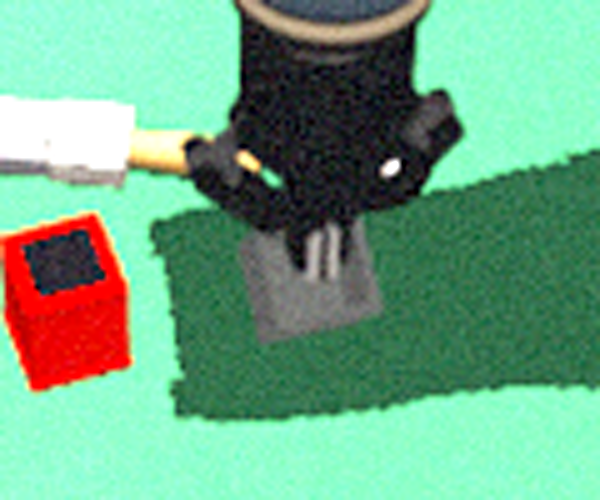

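Call:
apply_moves(
  moves=[
    [[1, 0.5, -0.2, 0, 0], [1, 0.5, -0.1, 0, 0], [1, 0.4, 0, 0, 0], [1, 0, 0, 0, 0]],
  ],
)

```text
time_s: 21.9
ee_pos: [0.464, 0.0983, 0.07]
tcp_rot: [[0.361, -0.003, 0.933], [-0.933, 0.007, 0.361], [-0.007, -1.0, -0.0]]
force: [-0.1, -0.0, -0.6]
width: 0.0003
```

```bash
python3 d.py .432 .1795 .025; python3 v.py 10
```

```text
t 21.9 p [0.464  0.0983 0.07  ] xang -68.84 zang 21.16 w 0.0003 F [-0.06 -0.03 -0.55] q [ 0.2   0.26 -0.4   0.91  0.01  1.41]
cm to go [-8.69  4.56 -0.05]
```

View pics/v10.png

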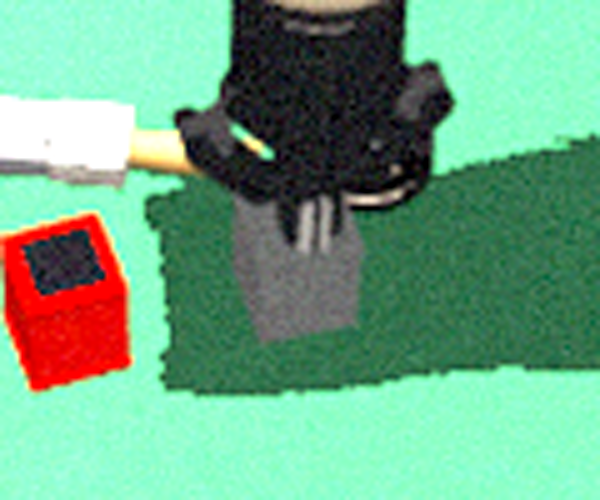

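Call:
apply_moves(
  moves=[
    [[1, 0, -4, 0, 0], [1, 0, -4, 0, 0], [1, -4, 0, 0, 0], [1, -4, 0, 0, 0], [1, -4, 0, 0, 0], [1, -4, 0, 0, 0], [1, -3, 0, 0, 0], [1, 0, 0, 0, 0]],
  ],
)

```text
time_s: 22.75
ee_pos: [0.3941, 0.2782, 0.1514]
tcp_rot: [[0.365, -0.003, 0.931], [-0.931, 0.007, 0.365], [-0.008, -1.0, -0.0]]
force: [-0.7, -0.3, 0.1]
width: -0.0002
```

```bash
python3 d.py; python3 loc.py b .06
```

```text
t 22.75 p [0.3941 0.2782 0.1514] xang -68.6 zang 21.4 w -0.0002 F [-0.66 -0.33  0.11] q [ 0.61  0.21 -0.25  1.12  0.01  1.81]
[ 30  16  28  26 457] ((278.5985412597656, 278.1459655761719), (21.35894203186035, 22.04242706298828), 70.01689147949219)
[[0.4858, 0.1103], [0.5048, 0.0618], [0.4577, 0.0432], [0.4388, 0.0917]] [0.47177714 0.0767535 ] [0.052 0.051 0.052 0.051] [ -68.7 -158.5  111.2   21.6]
```

View pics/lb.png

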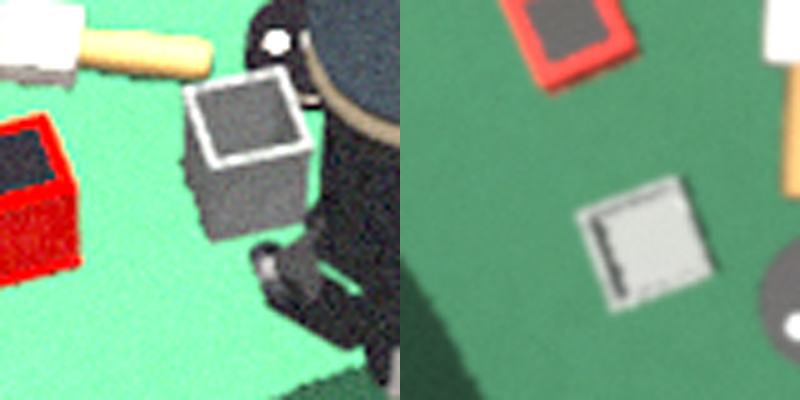

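The cup stands mouth-up: the open square mouth is visible at side crop (250,120), 51 x 52 mm at rim height, centred at (0.472, 0.077), untouched. Now to the lid, keeping high.

Call:
apply_moves(
  moves=[
    [[1, 0, -4, 0, 0], [1, 3.8, -4, -0.25, 0], [0, 3.8, 0, -0.25, 0], [0, 3.8, 0, -0.25, 0], [0, 3.8, 0, -0.25, 0], [0, 3.8, 0, -0.25, 0], [0, 3.8, 0, -0.25, 0], [0, 3.8, 0, -0.25, 0], [0, 3.8, 0, -0.25, 0], [0, 3.8, 0, -0.25, 0]],
  ],
)

```text
time_s: 23.85
ee_pos: [0.4971, -0.0515, 0.2252]
tcp_rot: [[0.36, -0.003, 0.933], [-0.933, 0.007, 0.36], [-0.007, -1.0, -0.0]]
force: [0.1, 0.1, 0.1]
width: 0.0423
```

Call:
apply_moves(
  moves=[
    [[0, 3.8, 0, -0.25, 0], [0, 3.8, 0, -0.25, 0], [0, 3.8, 0, -0.25, 0], [0, 3.8, 0, -0.25, 0], [0, 0, 0, 0, 8], [0, 0, 0, 0, 8], [0, 0, 0, 0, 8], [0, 0, 0, 0, 8], [0, 0, 0, 0, 8], [0, 0, 0, 0, 8]],
  ],
)

```text
time_s: 24.85
ee_pos: [0.5421, -0.1953, 0.224]
tcp_rot: [[-0.458, -0.003, 0.889], [-0.889, 0.007, -0.458], [-0.004, -1.0, -0.006]]
force: [-0.1, 0.0, -0.9]
width: 0.0427
```

Call:
apply_moves(
  moves=[
    [[0, 0, 0, 0, 8], [0, 0, 0, 0, 8], [0, 0, 0, 0, 8], [0, 0, 0, 0, 6.8], [0, 0, 0, 0, 0], [0, 0, 0, 0, 0]],
  ],
)

```text
time_s: 25.45
ee_pos: [0.5424, -0.1948, 0.224]
tcp_rot: [[-0.843, -0.003, 0.538], [-0.538, 0.007, -0.843], [-0.001, -1.0, -0.007]]
force: [-0.9, 0.0, -0.5]
width: 0.0427
```

```bash
python3 d.py .5555 -.228 .15
```

```text
t 25.45 p [ 0.5424 -0.1948  0.224 ] xang -147.46 zang -57.46 w 0.0427 F [-0.92  0.   -0.45] q [-0.35  0.38  0.17  1.37  0.01  2.23]
cm to go [0.69 7.38 3.56]
```

Call:
apply_moves(
  moves=[
    [[0, 0.35, 1, 1.8, 0], [0, 0.35, 2, 1.8, 0], [0, 0, 2.4, 0, 0], [0, 0, 1.5, 0, 0], [0, 0, 0, 0, 0]],
  ],
)

```text
time_s: 25.95
ee_pos: [0.5547, -0.2282, 0.1522]
tcp_rot: [[-0.844, -0.007, 0.537], [-0.537, 0.008, -0.844], [0.001, -1.0, -0.011]]
force: [0.1, -0.1, 0.5]
width: 0.0427
```

```bash
python3 d.py .5555 -.228 .108; python3 - <<'E'
from h import *
d=snap("side","sideL");crop(d,270,90,410,210,5,"L1.png")
E
```

```text
t 25.95 p [ 0.5547 -0.2282  0.1522] xang -147.53 zang -57.53 w 0.0427 F [ 0.07 -0.12  0.47] q [-0.39  0.45  0.1   1.23  0.01  2.18]
cm to go [-0.08  4.42  0.07]
```

View pics/L1.png

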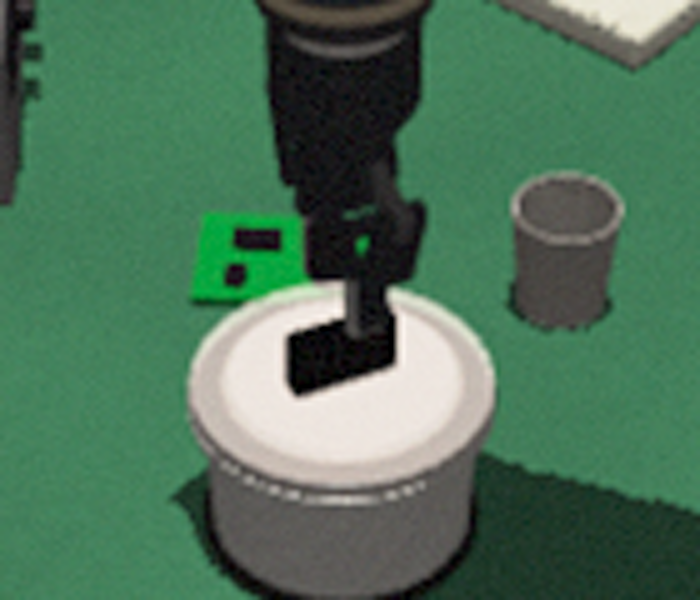

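```bash
python3 - <<'E'
from h import *
d=pickle.load(open("sideL.pkl","rb"))
for P in([.5547,-.2282,.1522],[.5555,-.228,.138],[.5555,-.228,.10]):
    print(((proj(d,P)-[270,90])*5).round())
a=np.radians(32.5);u=np.array([np.cos(a),np.sin(a)])
for s in(-.03,.03):
    print(((proj(d,np.r_[np.array([.5555,-.228])+s*u,.138])-[270,90])*5).round())
j=np.array([np.cos(np.radians(-57.5)),np.sin(np.radians(-57.5))])
for s in(-.0214,.0214):print("f",((proj(d,np.r_[np.array([.5547,-.2282])+s*j,.158])-[270,90])*5).round())
E
```

```text
[342. 307.]
[341. 328.]
[340. 383.]
[392. 312.]
[288. 345.]
f [361. 323.]
f [324. 274.]
```

Call:
apply_moves(
  moves=[
    [[0, 0, 1.5, 0, 0], [0, 0, 1.5, 0, 0], [0, 0, 0.8, 0, 0], [0, 0, 0.5, 0, 0], [0, 0, 0, 0, 0], [1, 0, 0, 0, 0], [1, 0, 0, 0, 0], [1, 0, 0, 0, 0], [1, 0, 0, 0, 0], [1, 0, 0, 0, 0]],
  ],
)

```text
time_s: 27.0
ee_pos: [0.5564, -0.2277, 0.1127]
tcp_rot: [[-0.844, -0.002, 0.536], [-0.536, 0.006, -0.844], [-0.002, -1.0, -0.006]]
force: [-0.9, -0.0, 6.4]
width: 0.0129
```

```bash
python3 d.py .5555 -.228 .108
```

```text
t 27.0 p [ 0.5564 -0.2277  0.1127] xang -147.61 zang -57.61 w 0.0129 F [-0.91 -0.    6.42] q [-0.39  0.47  0.02  1.13  0.    2.19]
cm to go [ 0.09  0.47 -0.02]
```

Call:
apply_moves(
  moves=[
    [[1, 0, -0.1, 0, 0], [1, 0, -0.1, 0, 0], [1, 0, -0.1, 0, 0], [1, 0, -0.1, 0, 0], [1, 0, -0.1, 0, 0], [1, 0, -0.1, 0, 0], [1, 0, -0.1, 0, 0], [1, 0, -0.1, 0, 0]],
  ],
)

```text
time_s: 27.8
ee_pos: [0.556, -0.2275, 0.1204]
tcp_rot: [[-0.844, -0.003, 0.536], [-0.536, 0.007, -0.844], [-0.001, -1.0, -0.007]]
force: [-0.2, 0.1, -2.9]
width: 0.0126
```

Call:
apply_moves(
  moves=[
    [[1, 0, -0.1, 0, 0], [1, 0, -0.1, 0, 0], [1, 0, -0.1, 0, 0], [1, 0, 0, 0, 0], [1, 0, 0, 0, 0], [1, 0, 0, 0, 0], [1, 0, 0, 0, 0], [1, 0, 0, 0, 0]],
  ],
)

```text
time_s: 28.6
ee_pos: [0.5559, -0.2275, 0.1228]
tcp_rot: [[-0.844, -0.003, 0.536], [-0.536, 0.007, -0.844], [-0.001, -1.0, -0.007]]
force: [0.4, 0.2, -3.3]
width: 0.0129
```

```bash
python3 d.py .5555 -.228 .124; python3 - <<'E'
from h import *
d=snap("side","sideM");crop(d,270,90,410,210,5,"L2.png")
e=snap("top","topM");cv2.imwrite("pics/topM.png",e["img"][:,:,::-1])
for f,n in(("top0","topM"),):
    a=pickle.load(open(f+".pkl","rb"));b=e
    # lid ellipse
    for q in(a,b):
        x0,y0,x1,y1=370,205,452,284;h=cv2.cvtColor(q["img"],cv2.COLOR_RGB2HSV)[y0:y1,x0:x1];m=((h[...,1]<45)&(h[...,2]>130)).astype(np.uint8)
        print(m.sum())
E
```

```text
t 28.6 p [ 0.5559 -0.2275  0.1228] xang -147.61 zang -57.61 w 0.0129 F [ 0.4   0.19 -3.3 ] q [-0.39  0.46  0.04  1.16  0.01  2.19]
cm to go [ 0.06 -0.12  0.02]
3661
2011
```

View pics/L2.png

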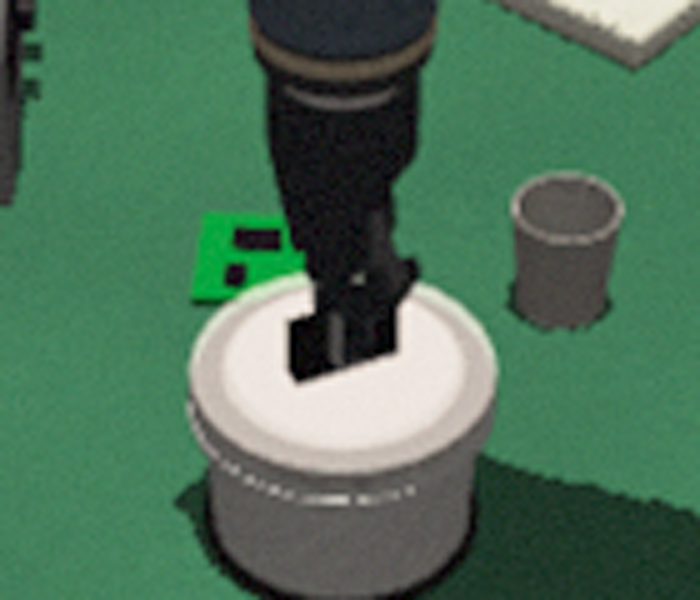

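View pics/topM.png

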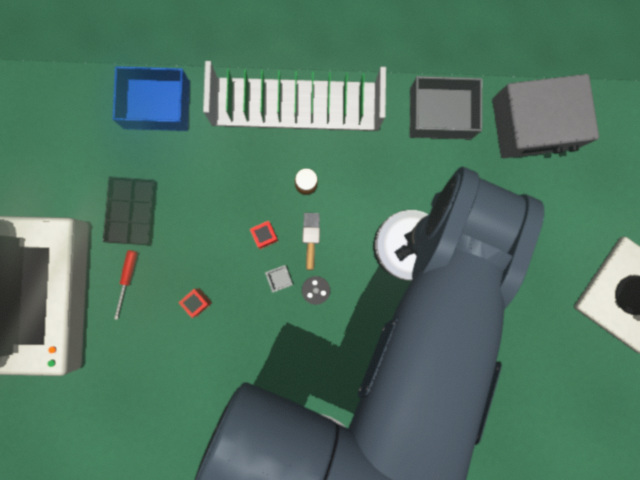

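The lid is raised: its near rim is at crop row 472, against 487 when shut, which is about 10.4 mm and agrees with the 10.1 mm TCP rise. It's level, the force is about its own weight (3.3 N), and the fin is gripped. The cup at top (279,279) is mouth-up. I'll settle briefly and hand in.

Call:
apply_moves(
  moves=[
    [[1, 0, -0.1, 0, 0], [1, 0, 0, 0, 0], [1, 0, 0, 0, 0], [1, 0, 0, 0, 0], [1, 0, 0, 0, 0], [1, 0, 0, 0, 0]],
  ],
)

```text
time_s: 29.3
ee_pos: [0.5559, -0.2275, 0.1238]
tcp_rot: [[-0.844, -0.003, 0.536], [-0.536, 0.007, -0.844], [-0.001, -1.0, -0.007]]
force: [-0.5, 0.1, -4.1]
width: 0.013
```

```bash
python3 d.py; python3 -c "
from cell import bot
print(bot.job_done())"
```

```text
t 29.3 p [ 0.5559 -0.2275  0.1238] xang -147.62 zang -57.62 w 0.013 F [-0.48  0.1  -4.08] q [-0.39  0.46  0.04  1.16  0.01  2.19]
the job is handed in; nothing more can be done
None
```

The cup now stands mouth-up on the bench with nothing touching it, and the gripper holds the lid about 11 mm above the rim. The job was handed in at 29.3 s; no verdict is reported.

**Cup:** I carried it to clear bench, pushed it onto its side, then pushed it on to mouth-up from the mouth end. It ended near (0.472, 0.077).

**Lid:** I gripped it by the fin, broke the seal and left it held there, within a few millimetres of centred over the pot.

**Last checks:**
- The images showed the cup mouth-up, with the rim measuring about 51–52 mm at 60 mm height.
- The lid looked level. An image taken just before the final 1 mm lift put it 10.4 mm up, matching the 10.1 mm the tool had risen by then.
- The wrist force was about 3–4 N, roughly the lid's own weight. The opening was 13 mm on the fin.
- The bystanders the arm did not cover in the last top view looked unmoved. The arm hid the board and beaker there, but the side view taken just after the lift showed them in place.

**What went wrong or was not confirmed:**
- An early push was withdrawn too soon and the cup fell back.
- I first misread the second push as sliding, when the cup had in fact tipped.
- A try at letting the cup swing in a light grip dropped it about 3 cm, without visible harm.
- The 12–20 N break-free peak did not show in the readings, which came only at the end of each move call. I take the seal as broken from the lift height and the weight-only force.

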